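# Clip the pinch roller into its cradle and shut the gate

## Task

Take the black pinch roller from its wooden rest and push its steel axle down past the two sprung brass jaws of the blue cradle, until both ends of the axle sit fully home in the forks and both jaws have snapped back over it. Then swing the steel gate fully shut across the cradle by its red knob. Leave everything else on the bench where it is.

Things in the scene. Friction and masses are not known exactly. Their poses are not given: they have to be found in the camera images.
- roller: Black rubber pinch roller (diameter 32, length 50) fixed at the middle of a steel axle (diameter 12, length 150), about 0.17 kg. Origin at the centre of the roller, on the axle's axis; y runs along the axle (x and z may be turned about it). It starts level, lying in the notches of the wooden rest; it is the same either way round.
- rest: Fixed wooden rest, base 70 x 116, 12 high, with two notched uprights (36 wide in x, 10 thick, at y = -50 and +50, tops 52 high, 90 clear between them) that carry the axle on either side of the roller, its axis 50 above the bench. Notches 14 wide, 8 deep. Origin at the centre of its underside, y along the axle, z up.
- cradle: Fixed blue cradle: base plate 130 (x) x 240 (y), floor 10 thick, rim 18 high, forming a shallow pocket. Origin at the centre of its underside, z up. Two aluminium fork clips stand at y = -40 and +40, each 12 thick, 68 clear between them for the roller. Hinge post of the gate at x = 0, y = +100; catch post at x = 0, y = -102, 94 high, with a stop on its -x side 116 high.
- fork_left (a point): Middle of the slot bottom of the fork at y = +40, 44 above the bench; axes as the cradle's. The slot is 15 wide (x -7.5 to 7.5), open at the top. Above the bench: tall prong on the -x side 78, with a lead-in leaning outward up to 87; short prong on the +x side 55 (x 7.5 to 15.5); behind it a bracket 85 (x 21 to 29) that carries the jaw.
- fork_right (a point): The same point of the like fork at y = -40.
- seat (a point): The point of the cradle, midway between the two forks and 50 above the bench, where the roller's origin lies when the axle sits home on the slot bottoms. Axes as the cradle's: y along the seated axle, z up.
- jaw_left (a joint): Sprung brass jaw of the fork at y = +40, in rad: 0 = at rest, slanting 15 degrees down to -x across the slot. 25 long, on a pin along y at x = +16, 80 above the bench. It yields downward only (up to 1.2 rad) as the axle is pushed from above (2 to 4 N a jaw, plus friction) and springs back over the axle when its axis is within about 8 mm of the seat.
- jaw_right (a joint): The same jaw of the fork at y = -40.
- gate (a joint): Gate angle in rad: 0 = fully shut, lying straight across above both forks onto the catch post; it grows as the gate swings level toward the cradle's +x side (anticlockwise from above). It starts open, at 1.4 to 1.95, and stays where it is left. Steel bar 10 x 10, 198 long, its middle 101 above the bench, turning about the hinge post.
- gate_knob (a point): Middle of the part of the upright red knob (diameter 16, 40 high) that stands on the gate bar, 155 from the hinge. It is 126 above the bench; the bar's top is 20 below this point and the knob's top 20 above it.
- gate_hinge (a point): Point on the vertical axis of the gate's hinge, at the height of gate_knob, at x = 0, y = +100 of the cradle.
- cassette: Bystander: grey cassette shell, 64 x 100 x 12, lying flat; origin at the centre of its underside.
- flywheel: Bystander: brass flywheel, diameter 80, 24 high, lying flat; origin at the centre of its underside.
- pulley: Bystander: chrome capstan pulley, diameter 54, 34 high; origin at the centre of its underside.
- screwdriver: Bystander: screwdriver 190 long, lying along its x; origin under its middle.
- brush: Bystander: brush 170 long, lying along its x; origin under its middle.
- bottle: Bystander: amber bottle, diameter 56, 130 high; origin at the centre of its underside.
There are look-alikes about, which are no part of the job. Several things have the shape of the roller; the one meant has the colours described above.

How it is judged:
By the outcome, as a careful person would: the job done as asked, in the order asked, and still so for the second after the job is handed in, with the robot touching nothing.
It also fails if it takes over 58 s, if anything falls off the work surface, if the arm or the gripper's body presses on something with over 40 N, if the wrist force passes 120 N, or if a joint passes its speed limit or range.

## Robot

A 6-joint arm with a two-finger parallel gripper is mounted at the origin on the work surface. World frame = base frame: x ahead of the robot, y to its left, z up, the work surface at z = 0. Lengths are in m, angles in rad, forces in N, time in s.
With the tool pointing down it reaches from about 0.35 to 0.975 m from the base axis. Payload 4.9 kg.
Tool frame: the origin (TCP) lies at the very end of the fingers, on their centre line; the grasp point (between the pads) lies 19 mm behind it; x points along the fingers, y is the direction in which the jaws open and shut, and the axes are right-handed (so a half turn about x gives the same grasp; the last joint's range is limited). The gripper opens to 85 mm and grips with 20 to 120 N. Pads are 22 mm wide; open, the fingers measure 114 mm over their backs; the gripper's body (76 mm by 85 mm) begins 54 mm behind the grasp point. The pads swing forward as they close: fully open they stand 13 mm farther back than shut.
Start: joints at [-0.119, 0.053, 1.613, -0, 1.476, -0.119], TCP at [0.625, 0, 0.231] pointing down, gripper open.
Joint ranges: [-3.01, 3.01], [-1.01, 2.22], [0.06, 2.58], [-1.02, 4.17], [0.09, 2.62], [-3.14, 3.14]. Speed limits (rad/s): [2.57, 2.57, 3.14, 3.14, 3.14, 3.14].

## Interface

Orientations are given as a unit quaternion [x, y, z, w].
In Python, from workcell import get_state, camera, bot, finder gives the robot as it stands. The module is installed in compiled form; this text tells all that it offers.
- The arm moves only by the tool servo_tool, never from a script. Its argument "motion" is text: rows parted by semicolons, each of 5 numbers parted by spaces: the gripper command: -1 is shut, 1 is fully open, values between are in proportion, then the shift along the tool's x, y, z in cm, then the turn about the tool's x in degrees. In form: hand dx dy dz yaw; .... A call has exactly 5 rows; each row is the pose to reach, as a shift and turn from the pose measured when the call began, along the tool's axes at that moment; what a row does not reach only later rows make up. A row lasts 1/12 s, in which the tool goes at most 41.7 mm and 7.16 degrees, less where a joint would pass 70% of its speed; a pose out of reach is approached as far as the arm can. A call with a gripper value outside its range is refused whole. The fingers move at their own pace and stop on an object; "force" is the grip in N (left out, the last holds). Time passes only in rows, so rows that repeat a pose let the fingers close, or fill a call up. It gives the time, the measured TCP pose, the force and the opening at its end, in the units of the state.
- get_state(): the state, without advancing time (a new reading comes with each control period).
- camera(name): name is "scene" or "side" or "wrist"; returns a dict with "pixels" (420x560x3 uint8, red, green, blue), "fx", "fy", "cx", "cy" (pixels), "origin" and "rotation" of the camera in the world. Camera axes: x right, y down, z forward; pixel columns grow to the right and rows downward; lengths in m; the calibration is good to about 2 mm. A picture is of the moment at which its call begins. There is no depth.
- bot.finish_job(): hands the job in, once; it reports no verdict.
Trained networks look in the newest picture that a camera, given by its name, has taken for a name from the list of things; names that differ only in an ending like _2 or _b are one class to them, and where a whole thing is asked for, a point or a joint stands for the part that bears it (a point fixed in the world has none). Each returns a list of dicts, best first, with "conf" (0 to 1); they miss things now and then, are a little off and sometimes report something else, mostly with a low value. They report only what shows in the picture. A call takes as long as a camera call. They do not tell look-alikes from the thing itself.
- finder.cut_out(label, camera): "region" (420x560 bool, what is visible of it) and "box" ([left, top, width, height] in pixels, round what is visible of it).
- finder.mark_of(label, camera): "position" ([row, column] in pixels: a listed point, or the origin of a listed thing).
The state is a dict: "clock": time; "joints": joint angles; "joint_vel": joint speeds; "effort": joint torques, N m; "position": TCP position; "eef_rot": TCP orientation; "contact_force": force on the tool from outside, world axes, zero at the start; "ft_torque": the same for the moment, N m; "grip_width": finger opening in m.
Only numpy, scipy, OpenCV 4.12 (cv2) and the standard library are available. Lean on these libraries where they do the work, as an engineer would, in place of code of your own. Each camera call takes 0.05 s, during which the arm holds its last target.

## Working session

There is one attempt and no reset: what is moved stays moved. The work goes in short steps, Python scripts to look and compute and a tool call to move; the robot and the scene stay as the last step left them, time stands still between calls to the robot, and variables do not carry over. Pictures are saved under pics/ and viewed, and the job is handed in when it is done.

Besides the shell and the picture viewer there is one more tool, called after "Call:" in YAML: its name, and indented under it one key for each argument. servo_tool: Moves the arm, as the interface text tells. Its arguments: {"type":"object","properties":{"motion":{"type":"string"},"force":{"type":"number"}},"required":["motion"]}

```bash
mkdir -p pics
cat > h.py <<'E'
import numpy as np, cv2
from workcell import get_state, camera, bot, finder
def snap(n,f):
    c=camera(n); cv2.imwrite('pics/'+f+'.png',cv2.cvtColor(c['pixels'],cv2.COLOR_RGB2BGR)); return c
def ray(c,rc):
    r,col=rc; d=np.array([(col-c['cx'])/c['fx'],(r-c['cy'])/c['fy'],1.]); d=np.array(c['rotation'])@d
    return np.array(c['origin']),d/np.linalg.norm(d)
def atz(c,rc,z):
    o,d=ray(c,rc); return o+d*(z-o[2])/d[2]
def proj(c,p):
    q=np.array(c['rotation']).T@(np.array(p)-np.array(c['origin'])); return [c['fy']*q[1]/q[2]+c['cy'],c['fx']*q[0]/q[2]+c['cx']]
E
python3 - <<'E'
from h import *
s=get_state(); print(s)
for n in ['scene','side','wrist']:
    c=snap(n,n+'0'); print(n,np.round(c['origin'],3),np.round(c['rotation'],3).tolist(),c['fx'])
    for l in ['roller','rest','cradle','fork_left','fork_right','seat','gate_knob','gate_hinge','cassette','flywheel','pulley','screwdriver','brush','bottle']:
        print(l,[(round(m['conf'],2),np.round(m['position']).tolist()) for m in finder.mark_of(l,n)][:5])
E
```

```text
{'clock': 0.0, 'joints': array([-1.18987476e-01,  5.33693352e-02,  1.61429055e+00,  1.18527202e-05,
        1.47599563e+00, -1.19029017e-01]), 'joint_vel': array([-0.00013284, -0.00134637,  0.00168737, -0.00032646, -0.00092576,
       -0.00022804]), 'effort': array([ 2.70554956e-04, -3.93670499e+01, -3.70175600e+01, -1.62778279e-04,
        6.93513779e-03, -6.06393527e-06]), 'position': array([6.24379941e-01, 8.56947139e-05, 2.30057343e-01]), 'eef_rot': array([ 0.49954207,  0.50058571, -0.50043719,  0.49943396]), 'contact_force': array([ 0.09881415, -0.61830725,  0.74810155]), 'ft_torque': array([ 0.04061199, -0.03900579,  0.00389795]), 'grip_width': 0.08525436107909727}
scene [ 1.22  -0.426  0.908] [0.828, 0.43, -0.172, -0.316] 438.5182114222909
roller [(0.95, [357.0, 103.0]), (0.81, [283.0, 166.0]), (0.75, [285.0, 96.0])]
rest [(0.88, [296.0, 172.0])]
cradle [(0.65, [207.0, 256.0])]
fork_left [(0.97, [190.0, 267.0])]
fork_right [(0.73, [200.0, 246.0])]
seat [(0.82, [194.0, 257.0])]
gate_knob [(0.74, [194.0, 315.0]), (0.74, [157.0, 286.0])]
gate_hinge [(0.77, [160.0, 285.0]), (0.57,
[... 816 characters left out ...]
[(0.83, [244.0, 302.0])]
pulley [(0.62, [247.0, 342.0])]
screwdriver [(0.58, [170.0, 183.0])]
brush [(0.75, [165.0, 231.0])]
bottle [(0.89, [149.0, 229.0]), (0.71, [165.0, 234.0])]
wrist [0.624 0.08  0.372] [0.988, 0.0, 0.0, 0.157] 359.24004701836157
roller []
rest []
cradle [(0.88, [185.0, 143.0]), (0.65, [196.0, 123.0])]
fork_left [(0.72, [152.0, 122.0])]
fork_right [(0.8, [231.0, 130.0])]
seat [(0.89, [196.0, 122.0]), (0.44, [152.0, 120.0])]
gate_knob [(0.7, [116.0, 297.0])]
gate_hinge [(0.75, [152.0, 121.0]), (0.63, [83.0, 57.0])]
cassette []
flywheel [(0.96, [281.0, 291.0]), (0.27, [339.0, 378.0]), (0.22, [196.0, 127.0])]
pulley [(0.74, [336.0, 379.0])]
screwdriver []
brush []
bottle []
```

View pics/scene0.png

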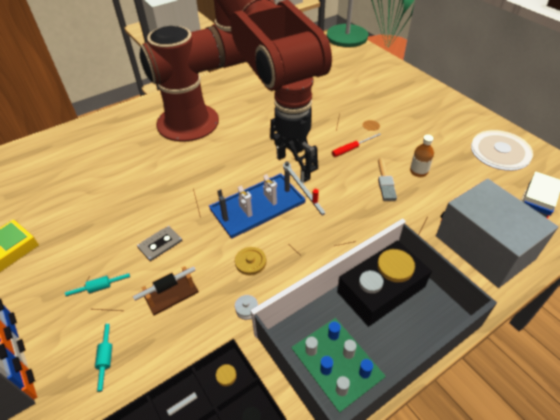

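View pics/side0.png

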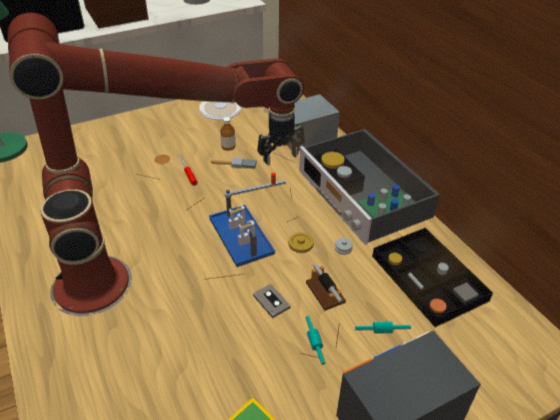

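View pics/wrist0.png

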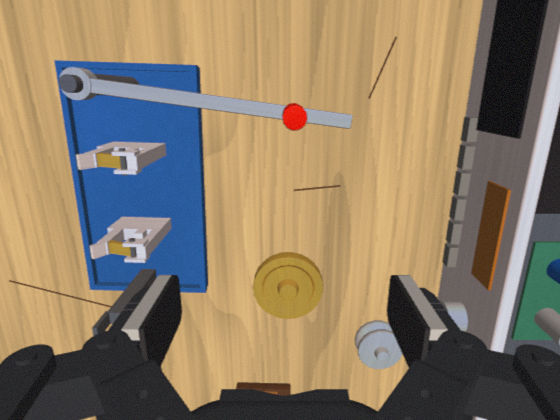

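Run:
```python
import cv2,numpy as np
a=cv2.imread('pics/scene0.png')[230:400,60:220]; b=cv2.imread('pics/side0.png')[240:370,260:380]
a=cv2.resize(a,(400,425),interpolation=3); b=cv2.resize(b,(392,425),interpolation=3)
cv2.imwrite('pics/crop0.png',np.hstack([a,b]))
```

```text
(no output)
```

View pics/crop0.png

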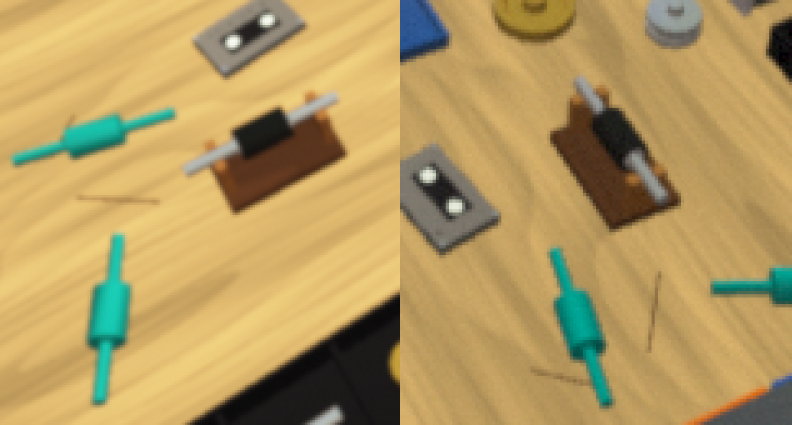

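The roller candidates in the scene picture are (row 283, col 166), (285, 96) and (357, 103). The first is black with a steel axle and lies on the brown rest, so it fits. The other two are teal and lie on the bench. The cradle is at about (205, 256), with the gate open to the right.

The calibration rotation is a quaternion, so I'll fix the helpers and triangulate.

```bash
cat >> h.py <<'E'
from scipy.spatial.transform import Rotation as R
def RM(c):
    r=np.array(c['rotation']); return R.from_quat(r).as_matrix() if r.size==4 else r
def ray(c,rc):
    r,col=rc; d=np.array([(col-c['cx'])/c['fx'],(r-c['cy'])/c['fy'],1.]); d=RM(c)@d
    return np.array(c['origin']),d/np.linalg.norm(d)
def proj(c,p):
    q=RM(c).T@(np.array(p)-np.array(c['origin'])); return np.array([c['fy']*q[1]/q[2]+c['cy'],c['fx']*q[0]/q[2]+c['cx']])
E
python3 - <<'E'
from h import *
C={n:camera(n) for n in ['scene','side','wrist']}
T={'rest':(0,[('scene',0),('side',0)]),'fork_left':(.044,[('scene',0),('side',0),('side',1),('wrist',0)]),'fork_right':(.044,[('scene',0),('side',0),('wrist',0)]),
'seat':(.05,[('scene',0),('side',0),('wrist',0)]),'cradle':(0,[('scene',0),('side',0),('wrist',0)]),'gate_knob':(.126,[('scene',0),('side',0),('wrist',0)]),'gate_hinge':(.126,[('scene',0),('side',0),('wrist',0),('wrist',1)]),
'roller':(.05,[('scene',0),('scene',1),('side',0),('side',1)]),'flywheel':(0,[('scene',0),('wrist',0),('side',0)]),'cassette':(0,[('scene',0),('side',0)]),'pulley':(0,[('scene',0),('side',0)])}
for l,(z,L) in T.items():
    M={n:finder.mark_of(l,n) for n in C}
    print(l)
    for n,i in L:
        try: print('  ',n,round(M[n][i]['conf'],2),np.round(M[n][i]['position'],1),np.round(atz(C[n],M[n][i]['position'],z)[:2],4))
        except IndexError: pass
E
```

```text
rest
   scene 0.83 [294.9 169.5] [ 0.5963 -0.3446]
   side 0.81 [292.2 323.8] [ 0.5941 -0.3358]
fork_left
   scene 0.82 [186.2 267.6] [0.461  0.0274]
   side 0.57 [215.6 233.7] [0.4765 0.0397]
   wrist 0.61 [150.6 121.7] [0.4763 0.0277]
fork_right
   scene 0.91 [198.9 243.1] [ 0.4635 -0.0544]
   side 0.9 [234.6 247.2] [ 0.4784 -0.06  ]
   wrist 0.67 [231.7 133.7] [ 0.477  -0.0519]
seat
   scene 0.66 [192.5 261.1] [ 0.4766 -0.0039]
   side 0.62 [224.2 242.2] [ 0.4817 -0.0157]
   wrist 0.66 [83.3 56.4] [0.4316 0.0856]
cradle
   scene 0.74 [208.4 255.7] [ 0.4775 -0.0258]
   side 0.89 [233.5 241.3] [ 0.4815 -0.0051]
   wrist 0.82 [182.8 142.7] [ 0.474  -0.0136]
gate_knob
   scene 0.88 [194.2 313.7] [0.6239 0.0625]
   side 0.77 [179.6 276.8] [0.6393 0.0521]
   wrist 0.93 [115.6 293.2] [0.6305 0.064 ]
gate_hinge
   scene 0.57 [157.7 284.9] [0.4682 0.0831]
   side 0.71 [189.8 228.5] [0.4778 0.0749]
   wrist 0.87 [83.  54.8] [0.4761 0.0845]
roller
   scene 0.94 [284.8  98.2] [ 0.5102 -0.4727]
   scene 0.66 [356.4 103.3] [ 0.6861 -0.5218]
   side 0.86 [283.  328.9] [ 0.5999 -0.348 ]
   side 0.74 [337.3 308.9] [ 0.4583 -0.4812]
flywheel
   scene 0.93 [259.3 250.7] [ 0.6197 -0.1304]
   wrist 0.61 [285.3 289.3] [ 0.6307 -0.1371]
   side 0.71 [241.4 298.7] [ 0.6301 -0.1207]
cassette
   scene 0.74 [242.6 158.1] [ 0.4317 -0.3015]
   side 0.73 [302.6 272. ] [ 0.4426 -0.3018]
pulley
   scene 0.93 [307.7 245.2] [ 0.7307 -0.2143]
```

Run:
```python
from h import *
s=get_state(); print(np.round(R.from_quat(s['eef_rot']).as_matrix(),3))
c=camera('scene'); a=atz(c,[298,134],.05);b=atz(c,[269,194.8],.05);print(a,b,(a+b)/2,np.degrees(np.arctan2(*(b-a)[1::-1])))
c=camera('side'); f=lambda u,v:[240+v/3.27,260+(u-400)/3.267]
a=atz(c,f(665,198),.05);b=atz(c,f(580,82),.05);print(a,b,(a+b)/2,np.degrees(np.arctan2(*(b-a)[1::-1])))
print(get_state()['clock'])
```

```text
[[-0.  1.  0.]
 [-0.  0. -1.]
 [-1. -0.  0.]]
[ 0.59167247 -0.41809934  0.05      ] [ 0.60003797 -0.26980553  0.05      ] [ 0.59585522 -0.34395244  0.05      ] 86.77127421002768
[ 0.59695594 -0.41701883  0.05      ] [ 0.59961194 -0.27109806  0.05      ] [ 0.59828394 -0.34405844  0.05      ] 88.95723823106371
4.15
```

Call:
servo_tool:
  motion: "1 0 -0.6 4 0; 1 0 -1.2 8 0; 1 0 -1.8 12 0; 1 0 -2.4 16 0; 1 0 -2.7 20 0"
  force: 80

```text
clock: 4.57
position: [0.5973, -0.2016, 0.2315]
eef_rot: [0.5, 0.5, -0.5, 0.5]
contact_force: [1.0, -0.2, 0.4]
grip_width: 0.0855
```

Call:
servo_tool:
  motion: "1 0 0 4 0; 1 0 0 7 0; 1 0 0 9 0; 1 0 0 10 0; 1 0 0 10 0"

```text
clock: 4.98
position: [0.597, -0.3034, 0.2313]
eef_rot: [-0.5, -0.499, 0.501, -0.5]
contact_force: [-0.7, 0.6, -0.8]
grip_width: 0.0854
```

Run:
```python
from h import *
s=get_state(); print(s['clock'],s['position'],s['contact_force'])
c=snap('wrist','w1'); print(c['origin'],c['rotation'])
for l in ['roller','rest']:
    for m in finder.mark_of(l,'wrist'): print(l,m['conf'],m['position'],atz(c,m['position'],.05 if l=='roller' else 0))
    for m in finder.cut_out(l,'wrist')[:2]:
        r=cv2.minAreaRect(np.argwhere(m['region']).astype(np.float32)); print(m['conf'],m['box'],r, atz(c,r[0],.05))
```

```text
4.9833 [ 0.59697318 -0.30343901  0.23127206] [-0.71264963  0.60429524 -0.76936057]
[ 0.5965151  -0.22355862  0.37186729] [ 9.87648417e-01 -9.40425458e-04 -7.90320056e-05  1.56683481e-01]
roller 0.89 [350.2, 341.6] [ 0.65843759 -0.49099036  0.05      ]
roller 0.87 [221.0, 282.9] [ 0.59532334 -0.34197802  0.05      ]
roller 0.82 [314.6, 185.8] [ 0.49370294 -0.44578557  0.05      ]
0.78 [283.4, 324.4, 115.4, 51.8] ((351.5308532714844, 339.7935791015625), (121.78193664550781, 28.788589477539062), 68.74949645996094) [ 0.65656298 -0.49272892  0.05      ]
0.66 [170.7, 256.7, 32.0, 113.6] ((314.35809326171875, 188.5663299560547), (22.871442794799805, 114.24205017089844), 82.05652618408203) [ 0.49661435 -0.44549736  0.05      ]
rest 0.69 [203.1, 284.0] [ 0.59638886 -0.33970825  0.        ]
0.61 [248.6, 148.9, 72.9, 123.5] ((208.8268585205078, 283.24798583984375), (67.54190826416016, 121.08841705322266), 88.53119659423828) [ 0.59568587 -0.3297499   0.05      ]
```

View pics/w1.png

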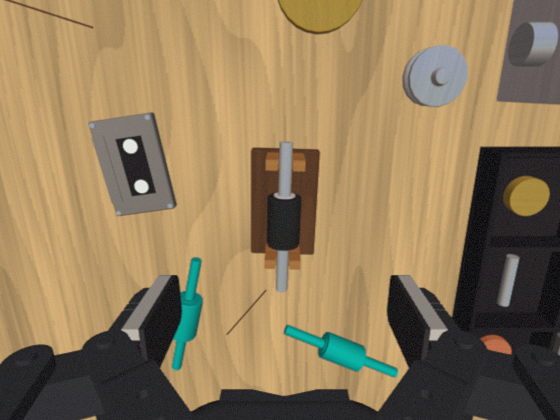

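The black roller is centred at (row 221, col 284) on its rest. Its axle ends are at (143, 286) and (290, 282).

```bash
python3 - <<'E'
from h import *
c=camera('wrist')
a=atz(c,[290,282.3],.05);b=atz(c,[143,286.3],.05);print(a,b,(a+b)/2,np.degrees(np.arctan2(*(b-a)[1::-1])),np.linalg.norm(a-b))
for p in ([206,271],[206,299],[237,268],[237,298]): print(atz(c,p,.05))
E
python3 -c "
import cv2
a=cv2.imread('pics/w1.png')[130:310,230:340];cv2.imwrite('pics/w1c.png',cv2.resize(a,None,fx=3.3,fy=3.3,interpolation=3))"
```

```text
[ 0.59573457 -0.41349081  0.05      ] [ 0.59914064 -0.26457344  0.05      ] [ 0.59743761 -0.33903212  0.05      ] 88.68974536866601 0.14895632074933823
[ 0.58499288 -0.32358046  0.05      ]
[ 0.61137167 -0.32351873  0.05      ]
[ 0.58181219 -0.35514215  0.05      ]
[ 0.61088963 -0.35507553  0.05      ]
```

View pics/w1c.png

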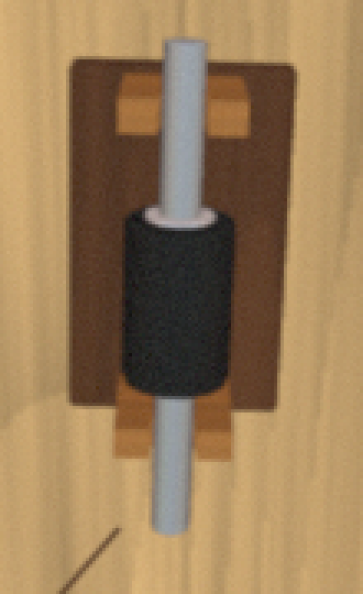

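Call:
servo_tool:
  motion: "1 0 0 2 1.3; 1 3 0 3.6 1.3; 1 7 0 3.7 1.3; 1 10 0 3.7 1.3; 1 12 0 3.7 1.3"

```text
clock: 5.7
position: [0.5961, -0.3364, 0.1074]
eef_rot: [-0.505, -0.496, 0.506, -0.493]
contact_force: [-0.0, -0.0, 0.0]
grip_width: 0.0855
```

Run:
```python
from h import *
s=get_state(); print(s['clock'],s['position']); print(np.round(R.from_quat(s['eef_rot']).as_matrix(),3))
c=snap('wrist','w2')
```

```text
5.7 [ 0.59612791 -0.33641158  0.10735565]
[[-0.004  1.    -0.021]
 [ 0.003 -0.021 -1.   ]
 [-1.    -0.004 -0.003]]
```

View pics/w2.png

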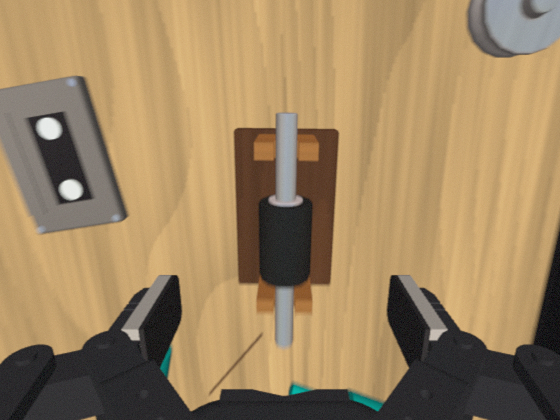

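The roller at (240, 286) lies centred between the fingers, and the axle is upright in the view, so I'm descending and gripping.

Call:
servo_tool:
  motion: "1 3 0.1 0.35 0; 1 5.5 0.1 0.35 0; 1 7.2 0.1 0.35 0; 1 7.9 0.1 0.35 0; 1 7.9 0.1 0.35 0"

```text
clock: 6.17
position: [0.5937, -0.3374, 0.0226]
eef_rot: [-0.504, -0.5, 0.506, -0.49]
contact_force: [0.3, 0.5, 0.4]
grip_width: 0.0856
```

Call:
servo_tool:
  motion: "-1 0 0 0 0; -1 0 0 0 0; -1 0 0 0 0; -1 0 0 0 0; -1 0 0 0 0"
  force: 80

```text
clock: 6.58
position: [0.5952, -0.3382, 0.0246]
eef_rot: [-0.505, -0.498, 0.506, -0.491]
contact_force: [2.5, 0.3, 0.6]
grip_width: 0.03
```

Run:
```python
from h import *
s=get_state(); print(s['clock'],s['position'],s['contact_force'],s['grip_width'])
c=snap('wrist','w3')
```

```text
6.5833 [ 0.59521463 -0.3381713   0.02457257] [2.50454576 0.30407769 0.62905603] 0.030048247411992773
```

View pics/w3.png

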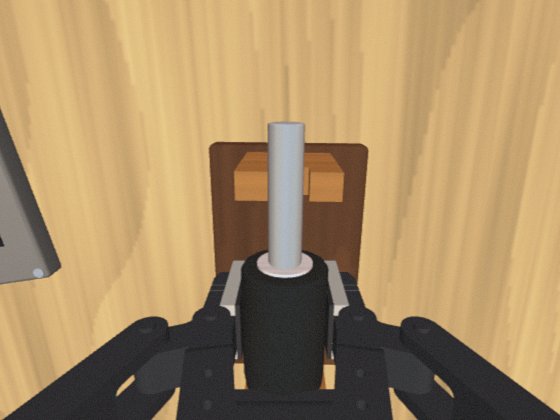

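Call:
servo_tool:
  motion: "-1 -2 0 0 0; -1 -4 0 0 0; -1 -7 0 0 0; -1 -10 0 0 0; -1 -12 0 0 0"

```text
clock: 7.05
position: [0.5965, -0.3392, 0.1472]
eef_rot: [-0.505, -0.498, 0.506, -0.492]
contact_force: [0.9, -0.7, -0.7]
grip_width: 0.03
```

Run:
```python
from h import *
s=get_state(); print(s['clock'],s['position'],s['contact_force'],s['grip_width']);print(np.round(R.from_quat(s['eef_rot']).as_matrix(),3))
c=snap('wrist','w4')
```

```text
7.05 [ 0.59646075 -0.33920843  0.14723057] [ 0.94407654 -0.7265994  -0.7017385 ] 0.029961184167007774
[[-0.006  1.    -0.021]
 [ 0.005 -0.021 -1.   ]
 [-1.    -0.006 -0.005]]
```

View pics/w4.png

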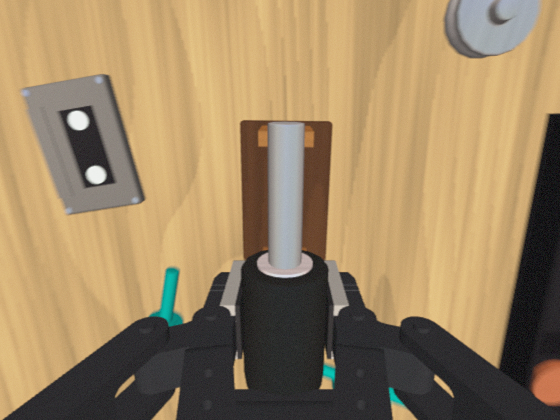

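Call:
servo_tool:
  motion: "-1 -2 -1 -2 0; -1 -4 -3 -5 0; -1 -5 -5 -8.5 0; -1 -6 -7 -12 0; -1 -6 -9 -15.5 0"

```text
clock: 7.52
position: [0.5112, -0.1828, 0.2133]
eef_rot: [0.506, 0.494, -0.505, 0.495]
contact_force: [0.2, 1.0, -0.6]
grip_width: 0.0304
```

Call:
servo_tool:
  motion: "-1 0 -1.5 -3 0; -1 0 -2.5 -6 0; -1 0 -3 -8 0; -1 0 -3 -8.5 0; -1 0 -3 -8.5 0"

```text
clock: 7.93
position: [0.4823, -0.0959, 0.2121]
eef_rot: [0.505, 0.495, -0.505, 0.495]
contact_force: [-0.4, -0.5, -1.4]
grip_width: 0.03
```

Run:
```python
from h import *
s=get_state(); print(s['clock'],s['position'],s['grip_width']);print(np.round(R.from_quat(s['eef_rot']).as_matrix(),3))
c=snap('wrist','w5'); print(c['origin'])
np.savez('w5.npz',**{k:v for k,v in c.items()})
for l,z in [('fork_left',.044),('fork_right',.044),('gate_hinge',.126),('cradle',0),('seat',.05)]:
    for m in finder.mark_of(l,'wrist')[:2]: print(l,m['conf'],m['position'],atz(c,m['position'],z))
a=cv2.imread('pics/w5.png'); cv2.imwrite('pics/w5b.png',cv2.resize(a,(800,600),interpolation=3))
```

```text
7.9333 [ 0.48228546 -0.09593526  0.21211966] 0.029953679229660485
[[ 0.     1.    -0.019]
 [-0.    -0.019 -1.   ]
 [-1.     0.     0.   ]]
[ 0.48317359 -0.0160641   0.35274168]
fork_left 0.56 [34.3, 274.0] [0.47625529 0.02585506 0.044     ]
fork_right 0.77 [135.0, 272.3] [ 0.4726762  -0.05173681  0.044     ]
seat 0.69 [88.7, 273.6] [ 0.47498031 -0.01451356  0.05      ]
```

View pics/w5b.png

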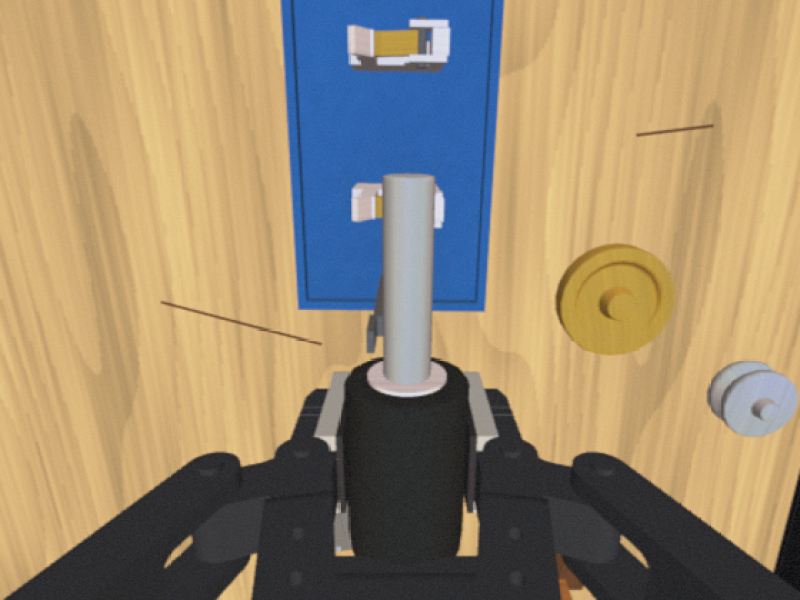

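```bash
python3 - <<'E'
from h import *
c=dict(np.load('w5.npz'))
im=c['pixels'].astype(int); b=(im[...,2]>im[...,0]+40)&(im[...,2]>90)
L=[];Rr=[]
for r in range(5,205,5):
    k=np.where(b[r])[0]; L.append(atz(c,[r,k[0]-.5],.018)); Rr.append(atz(c,[r,k[-1]+.5],.018))
for q in (L,Rr):
    q=np.array(q); p=np.polyfit(q[:,1],q[:,0],1); print('x at y=-.012',np.polyval(p,-.012),'slope deg',np.degrees(np.arctan(p[0])), np.std(q[:,0]-np.polyval(p,q[:,1])))
B=[]
for col in range(215,255,5):
    k=np.where(b[:,col])[0]; B.append(atz(c,[k[-1]+.5,col],.018))
for col in range(305,335,5):
    k=np.where(b[:,col])[0]; B.append(atz(c,[k[-1]+.5,col],.018))
B=np.array(B); p=np.polyfit(B[:,0],B[:,1],1); print('bottom y at x=.475',np.polyval(p,.475),np.degrees(np.arctan(p[0])),np.std(B[:,1]-np.polyval(p,B[:,0])))
# proposals
for th in (0,):
  pass
# measure features: (800px coords) left fork: jaw region etc.
f=lambda u,v:[v*.7,u*.7]
for n,p,z in [('R bracket right edge top',(443,195),.085),('L bracket right edge',(449,30),.085),('L tall prong tip left',(348,40),.087),('R tall prong left',(352,205),.087)]:
    print(n,atz(c,f(*p),z))
# axle end (far) centre
print('axle at z=TCP+.0254',atz(c,f(408.5,181),.2121+.0254), atz(c,f(407,370),.2121+.0254))
E
python3 -c "
import cv2
a=cv2.imread('pics/w5.png')[0:270,190:370];cv2.imwrite('pics/w5c.png',cv2.resize(a,None,fx=2.2*1,fy=2.2,interpolation=3))"
```

```text
x at y=-.012 0.4102094840403017 slope deg 1.7398014394252934 0.000255439057116267
x at y=-.012 0.5387476543272276 slope deg 1.7657016144241833 0.00025490139613466454
bottom y at x=.475 -0.13483697023422755 -1.7652964911965392 0.00012354118934802973
R bracket right edge top [ 0.50187238 -0.04861778  0.085     ]
L bracket right edge [0.50441672 0.02788225 0.085     ]
L tall prong tip left [0.45698518 0.02423295 0.087     ]
R tall prong left [ 0.45491793 -0.05257311  0.087     ]
axle at z=TCP+.0254 [ 0.48362032 -0.0268867   0.2375    ] [ 0.48245778 -0.07275329  0.2375    ]
```

View pics/w5c.png

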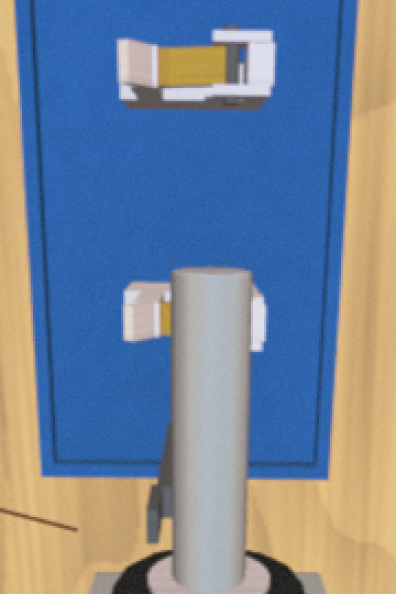

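The wrist picture gives the cradle clearly. The seat is at (0.4744, -0.0149) and its y axis leans 1.75° clockwise. The held axle (cols 285, rows 122–260) lies within about 1° of that. Next I'll move over it and look again.

Call:
servo_tool:
  motion: "-1 0 -0.3 -3 0.3; -1 0 -0.6 -6 0.6; -1 1 -0.9 -8 0.6; -1 4 -0.94 -8.35 0.6; -1 6 -0.94 -8.35 0.6"

```text
clock: 8.65
position: [0.4759, -0.0138, 0.1521]
eef_rot: [0.508, 0.492, -0.508, 0.492]
contact_force: [0.7, -0.2, -3.3]
grip_width: 0.0302
```

Call:
servo_tool:
  motion: "-1 1 0 0 0; -1 2 0 0 0; -1 2.5 0 0 0; -1 2.5 0 0 0; -1 2.5 0 0 0"

```text
clock: 9.07
position: [0.4766, -0.0143, 0.1279]
eef_rot: [0.509, 0.491, -0.508, 0.492]
contact_force: [0.2, -1.1, -2.1]
grip_width: 0.0302
```

Run:
```python
from h import *
s=get_state(); print(s['clock'],s['position'],s['contact_force']);print(np.round(R.from_quat(s['eef_rot']).as_matrix(),3))
c=snap('wrist','w6'); print(c['origin'])
np.savez('w6.npz',**c)
c=snap('scene','s6'); c=snap('side','d6')
a=cv2.imread('pics/w6.png'); cv2.imwrite('pics/w6b.png',cv2.resize(a,(800,600),interpolation=3))
a=cv2.imread('pics/s6.png')[110:250,190:340]; b=cv2.imread('pics/d6.png')[140:280,180:320]
cv2.imwrite('pics/sd6.png',np.hstack([cv2.resize(a,(400,373),interpolation=3),cv2.resize(b,(373,373),interpolation=3)]))
```

```text
9.0667 [ 0.47655231 -0.01428265  0.12787064] [ 0.15041946 -1.10918594 -2.08500858]
[[ 0.002  0.999 -0.033]
 [-0.    -0.033 -0.999]
 [-1.     0.002  0.   ]]
[0.47817549 0.06563365 0.2684525 ]
```

View pics/w6b.png

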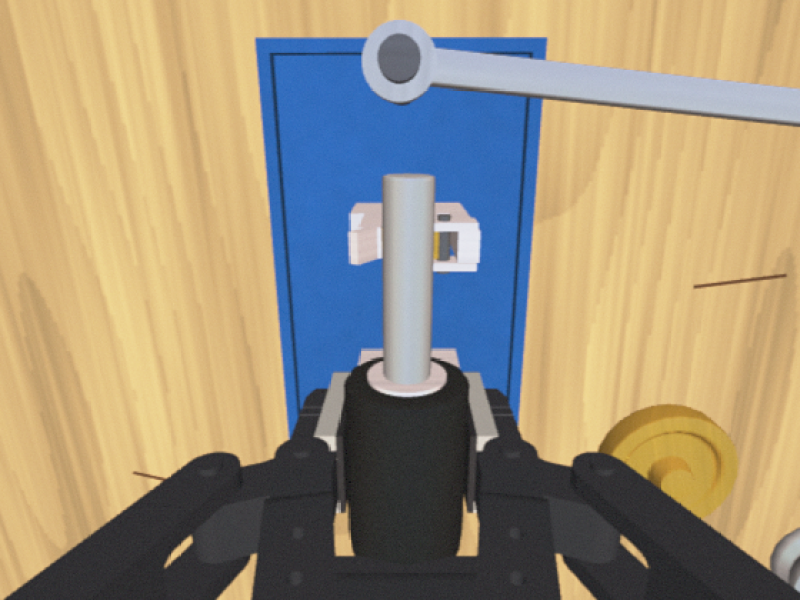

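View pics/sd6.png

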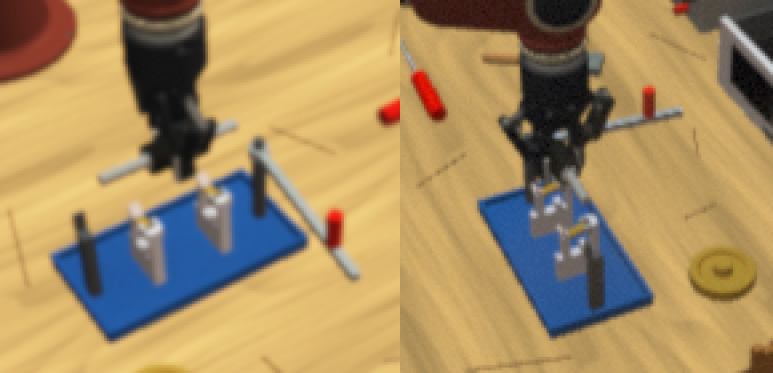

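```bash
cat > meas.py <<'E'
from h import *
def meas(c,zax,rows_axle,rows_edge,verbose=True):
    im=c['pixels'].astype(int); b=(im[...,2]>im[...,0]+40)&(im[...,2]>80)
    out={}
    L=[];Rr=[]
    for r in rows_edge:
        k=np.where(b[r])[0]; L.append(atz(c,[r,k[0]-.5],.018)); Rr.append(atz(c,[r,k[-1]+.5],.018))
    L=np.array(L);Rr=np.array(Rr); pl=np.polyfit(L[:,1],L[:,0],1);pr=np.polyfit(Rr[:,1],Rr[:,0],1)
    p=(pl+pr)/2; print('cradle slope',np.degrees(np.arctan([pl[0],pr[0]])),'width',np.polyval(pr-pl,0),'centre x@-.015',np.polyval(p,-.015),'@.025',np.polyval(p,.025))
    A=[]
    for r in rows_axle:
        k=b[r,200:370]; n=np.where(~k)[0]+200
        # run containing col 285
        l=285
        while not b[r,l]: l-=1
        q=285
        while not b[r,q]: q+=1
        A.append(atz(c,[r,(l+q)/2],zax))
    A=np.array(A); pa=np.polyfit(A[:,1],A[:,0],1); print('axle slope',np.degrees(np.arctan(pa[0])),'x@-.015',np.polyval(pa,-.015),'@.025',np.polyval(pa,.025),'res',np.std(A[:,0]-np.polyval(pa,A[:,1])),A[0,1],A[-1,1])
E
python3 - <<'E'
from meas import *
c=dict(np.load('w6.npz'))
meas(c,.1533,list(range(128,140,2))+list(range(195,242,3)),range(35,260,5))
im=c['pixels'];
f=lambda u,v:[v*.7,u*.7]
print('far end',atz(c,f(409,175),.1593),'post',atz(c,f(399,58),.126))
print('bracket R',atz(c,f(480,240),.085),'prong tip',atz(c,f(349,245),.087))
E
```

```text
cradle slope [  1.68377056 -10.39773847] width 0.1269176802694592 centre x@-.015 0.47505510836189374 @.025 0.47197315353594615
axle slope 2.4802462135184706 x@-.015 0.47568899137878895 @.025 0.47742161226901997 res 6.739648919945866e-05 0.054356230628077186 0.01621830999908911
far end [0.4788617 0.0565413 0.1593   ] post [0.47741933 0.0828097  0.126     ]
bracket R [0.5043957  0.02646949 0.085     ] prong tip [0.45697559 0.02662524 0.087     ]
```

Call:
servo_tool:
  motion: "-1 1.2 -0.07 -0.15 -0.3; -1 2.5 -0.15 -0.3 -0.6; -1 3.8 -0.15 -0.3 -0.6; -1 4.7 -0.15 -0.3 -0.6; -1 4.9 -0.15 -0.3 -0.6"

```text
clock: 9.63
position: [0.4741, -0.0108, 0.0772]
eef_rot: [0.505, 0.494, -0.505, 0.495]
contact_force: [-0.1, 0.2, -2.1]
grip_width: 0.03
```

Call:
servo_tool:
  motion: "-1 0 0 0 0; -1 0 0 0 0; -1 0 0 0 0; -1 0 0 0 0; -1 0 0 0 0"

```text
clock: 10.05
position: [0.4747, -0.0109, 0.0779]
eef_rot: [0.506, 0.494, -0.505, 0.495]
contact_force: [-0.2, 0.6, -2.6]
grip_width: 0.0302
```

Run:
```python
from meas import *
s=get_state(); print(s['clock'],s['position'],s['contact_force']);print(np.round(R.from_quat(s['eef_rot']).as_matrix(),3))
c=snap('wrist','w7'); print(c['origin'])
np.savez('w7.npz',**c)
c=snap('side','d7')
a=cv2.imread('pics/w7.png'); cv2.imwrite('pics/w7b.png',cv2.resize(a,(800,600),interpolation=3))
```

```text
10.05 [ 0.47473538 -0.01090531  0.07794633] [-0.16293661  0.59108105 -2.60428521]
[[ 0.002  1.    -0.022]
 [-0.    -0.022 -1.   ]
 [-1.     0.002  0.   ]]
[0.47558896 0.06899207 0.21853377]
```

View pics/w7b.png

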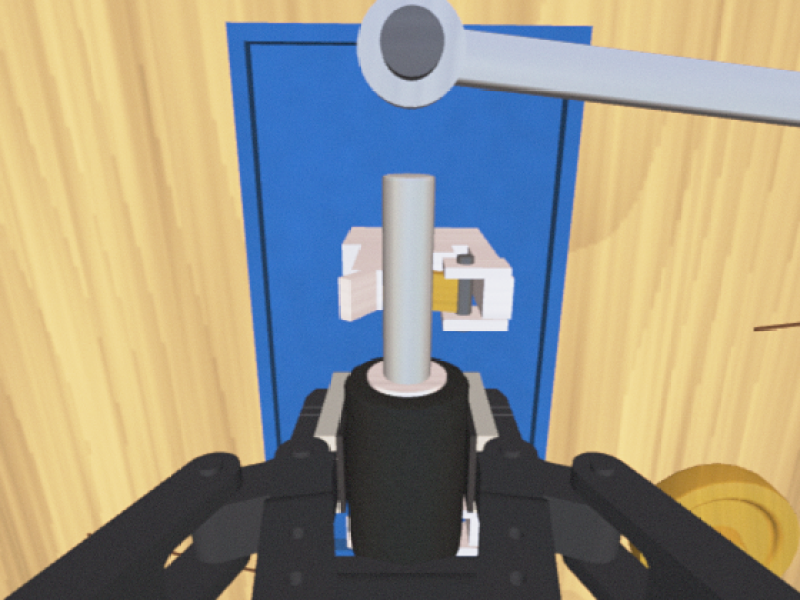

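Run:
```python
from meas import *
c=dict(np.load('w7.npz'))
meas(c,.1033,list(range(128,150,2))+list(range(234,250,2)),list(range(24,28,1))+list(range(100,255,5)))
f=lambda u,v:[v*.7,u*.7]
print('far end',atz(c,f(409,175),.1093),'post',atz(c,f(411,42),.126))
print('bracket R',atz(c,f(513,295),.085),'prong tip',atz(c,f(339,300),.087),'inner lead',atz(c,f(384,300),.078))
print('pin',atz(c,f(465,290),.080), 'far corners',atz(c,f(228,22),.018),atz(c,f(592,27),.018))
```

```text
cradle slope [1.69311463 1.81566282] width 0.1283009293113187 centre x@-.015 0.4741925484072258 @.025 0.47541772711620506
axle slope 1.6777693580297817 x@-.015 0.4739396337661469 @.025 0.4751112726427335 res 4.015428414801752e-05 0.057732600310234305 0.01651462712762769
far end [0.4762891  0.05991566 0.1093    ] post [0.47692173 0.0825     0.126     ]
bracket R [0.50426178 0.0252324  0.085     ] prong tip [0.45688557 0.02550552 0.087     ] inner lead [0.46858863 0.0222429  0.078     ]
pin [0.49169307 0.02538169 0.08      ] far corners [0.41458629 0.10595975 0.018     ] [0.54211752 0.10168608 0.018     ]
```

The axle now matches the cradle's centre line to 0.3 mm and 0.1°, so I'm pressing down in stages.

Call:
servo_tool:
  motion: "-1 0.8 0.03 0 0; -1 1.6 0.03 0 0; -1 2.3 0.03 0 0; -1 2.8 0.03 0 0; -1 3 0.03 0 0"
  force: 100

```text
clock: 10.57
position: [0.4751, -0.011, 0.0478]
eef_rot: [0.506, 0.494, -0.505, 0.495]
contact_force: [-2.3, 0.5, 7.2]
grip_width: 0.0298
```

Call:
servo_tool:
  motion: "-1 0.6 0 0 0; -1 1.2 0 0 0; -1 1.7 0 0 0; -1 2.2 0 0 0; -1 2.4 0 0 0"

```text
clock: 10.98
position: [0.474, -0.0109, 0.0243]
eef_rot: [-0.504, -0.496, 0.506, -0.493]
contact_force: [-14.6, 1.1, 25.6]
grip_width: 0.0299
```

Run:
```python
from meas import *
s=get_state(); print(s['clock'],s['position'],s['contact_force'],s['ft_torque']);print(np.round(R.from_quat(s['eef_rot']).as_matrix(),3))
snap('wrist','w8');snap('side','d8');snap('scene','s8')
a=cv2.imread('pics/w8.png')[100:300,150:410]
b=cv2.imread('pics/s8.png')[140:250,200:310]; d=cv2.imread('pics/d8.png')[180:280,200:300]
cv2.imwrite('pics/m8.png',np.vstack([np.hstack([cv2.resize(b,(400,300),interpolation=3),cv2.resize(d,(400,300),interpolation=3)]),np.hstack([cv2.resize(a,(390,300),interpolation=3),np.zeros((300,410,3),np.uint8)])]))
```

```text
10.9833 [ 0.47403138 -0.01089022  0.02425434] [-14.60829338   1.10106195  25.61805942] [ 0.35724199  2.36634025 -0.04202591]
[[-0.004  1.    -0.021]
 [ 0.    -0.021 -1.   ]
 [-1.    -0.004 -0.   ]]
```

View pics/m8.png

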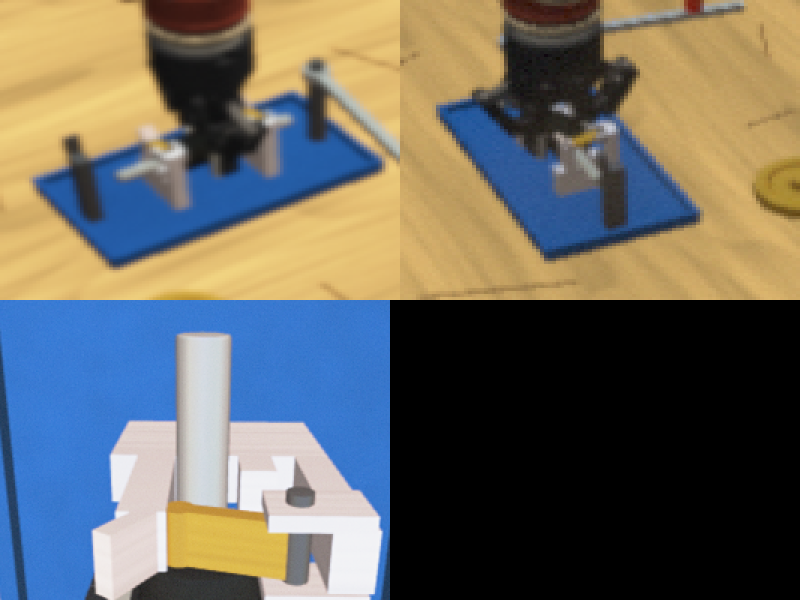

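Call:
servo_tool:
  motion: "-1 0.1 -0.05 0 0; -1 0.2 -0.1 0 0; -1 0.2 -0.1 0 0; -1 0.2 -0.1 0 0; -1 0.2 -0.1 0 0"

```text
clock: 11.55
position: [0.474, -0.0109, 0.0244]
eef_rot: [-0.504, -0.496, 0.506, -0.494]
contact_force: [-6.1, 1.1, 15.5]
grip_width: 0.03
```

Call:
servo_tool:
  motion: "0.3 0 0 0 0; 0.3 0 0 0 0; 0.3 0 0 0 0; 0.3 0 0 0 0; 0.3 0 0 0 0"

```text
clock: 11.97
position: [0.4736, -0.0108, 0.0238]
eef_rot: [-0.504, -0.496, 0.506, -0.494]
contact_force: [0.4, 0.2, -0.4]
grip_width: 0.0557
```

Call:
servo_tool:
  motion: "0.3 -2 0 0 0; 0.3 -5 0 0 0; 0.3 -9 0 0 0; 0.3 -13 0 0 0; 0.3 -17 0 0 0"

```text
clock: 12.38
position: [0.4737, -0.0108, 0.195]
eef_rot: [-0.504, -0.496, 0.506, -0.493]
contact_force: [1.7, -0.1, 0.0]
grip_width: 0.0552
```

Call:
servo_tool:
  motion: "0.3 0 0 3 0; 0.3 0 0 6 0; 0.3 0 0 8 0; 0.3 0 0 9 0; 0.3 0 0 9 0"

```text
clock: 12.8
position: [0.4716, -0.1021, 0.1945]
eef_rot: [-0.505, -0.496, 0.507, -0.492]
contact_force: [-0.3, -0.3, 0.7]
grip_width: 0.0554
```

Run:
```python
from meas import *
s=get_state(); print(s['clock'],s['position'],s['contact_force'])
c=snap('wrist','w9');np.savez('w9.npz',**c);snap('side','d9');snap('scene','s9')
a=cv2.imread('pics/w9.png')
b=cv2.imread('pics/s9.png')[140:250,200:350]; d=cv2.imread('pics/d9.png')[160:280,190:310]
cv2.imwrite('pics/m9.png',np.hstack([cv2.resize(b,(450,330),interpolation=3),cv2.resize(d,(330,330),interpolation=3)]))
for m in finder.mark_of('gate_knob','wrist'): print(m['conf'],m['position'],atz(c,m['position'],.126))
```

```text
12.8 [ 0.47157179 -0.10212433  0.19453744] [-0.30802267 -0.34653137  0.69877015]
0.31 [344.0, 259.8] [ 0.45163578 -0.19023393  0.126     ]
```

View pics/m9.png

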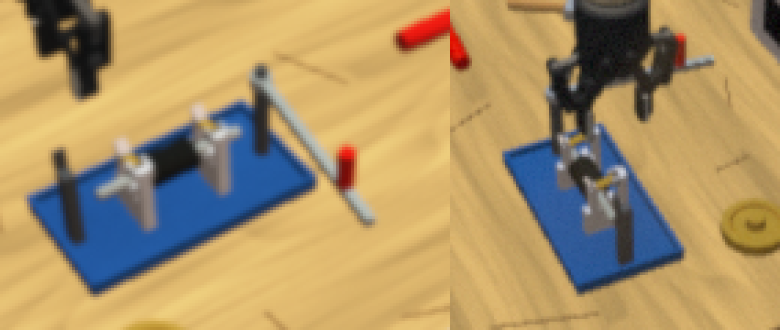

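View pics/w9.png

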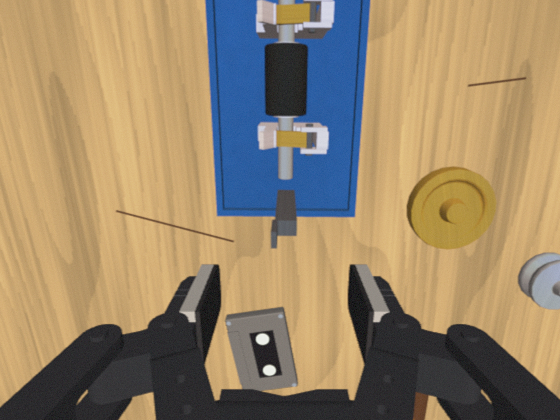

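The roller sits with both brass jaws over the axle (wrist picture rows 13 and 138, col 290) and stays straight. Now the gate: hinge at about (0.4775, 0.085), knob at about (0.630, 0.064), so the gate is open about 84°. I'm going over to the knob while turning the tool, so that the jaws act along the swing.

Call:
servo_tool:
  motion: "0.3 -0.5 1.7 -1.8 -7; 0.3 -0.5 3.4 -3.6 -14; 0.3 -0.5 5.1 -5.4 -21; 0.3 -0.5 6.8 -7.2 -28; 0.3 -0.5 8.5 -9 -35"

```text
clock: 13.42
position: [0.5591, -0.0092, 0.1988]
eef_rot: [0.33, 0.627, -0.331, 0.623]
contact_force: [0.6, -0.3, 0.1]
grip_width: 0.0551
```

```bash
cat > goto.py <<'E'
from h import *
def rel(p,yawdeg,s=None):
    # desired world TCP p, heading: tool y angle from world x (deg, ccw)
    s=s or get_state(); M=R.from_quat(s['eef_rot']).as_matrix()
    cur=np.degrees(np.arctan2(M[1,1],M[0,1]))
    return np.round(M.T@(np.array(p)-s['position'])*100,2), round(-(yawdeg-cur),1)
E
python3 - <<'E'
from goto import *
s=get_state(); print(s['position'],s['clock'],s['joints']); print(rel([.6305,.064,.195],82.25))
E
```

```text
[ 0.55907792 -0.00922868  0.19883476] 13.4167 [-1.49854945e-01 -7.76229539e-02  1.79675422e+00  5.13644111e-04
  1.42891429e+00 -7.48495313e-01]
(array([ 0.35, 10.03, -2.02]), np.float64(-48.0))
```

Call:
servo_tool:
  motion: "0.3 0 2 -0.4 -7; 0.3 0 4 -0.8 -14; 0.3 0 6 -1.2 -21; 0.3 0 8 -1.6 -28; 0.3 0 10 -2 -35"

```text
clock: 13.83
position: [0.6307, 0.066, 0.198]
eef_rot: [0.124, 0.699, -0.124, 0.694]
contact_force: [0.9, -0.4, -0.2]
grip_width: 0.0553
```

Call:
servo_tool:
  motion: "0.3 0 0 0 -6; 0.3 0 0 0 -12; 0.3 0 0 0 -14; 0.3 0 0 0 -14; 0.3 0 0 0 -14"

```text
clock: 14.25
position: [0.6304, 0.0671, 0.1977]
eef_rot: [0.039, 0.709, -0.038, 0.703]
contact_force: [-0.1, 0.1, -0.5]
grip_width: 0.0554
```

Run:
```python
from goto import *
s=get_state(); print(s['position'],s['clock'])
c=snap('wrist','w10'); np.savez('w10.npz',**c)
for m in finder.mark_of('gate_knob','wrist'): print(m['conf'],m['position'],atz(c,m['position'],.126))
for m in finder.cut_out('gate_knob','wrist'): print(m['conf'],m['box'])
im=c['pixels'].astype(int); k=np.argwhere((im[...,0]>150)&(im[...,1]<60)&(im[...,2]<60)); print(len(k),k.min(0),k.max(0),k.mean(0))
print(rel([.6305,.064,.195],82.25))
```

```text
[0.63035522 0.06711675 0.19771933] 14.25
0.89 [225.4, 279.6] [0.63059069 0.06482615 0.126     ]
0.88 [264.9, 1.3, 30.8, 271.3]
0.55 [61.9, 0.0, 21.9, 12.1]
493 [214 266] [247 290] [234.77890467 278.79107505]
(array([ 0.3 , -0.24,  0.03]), np.float64(1.5))
```

View pics/w10.png

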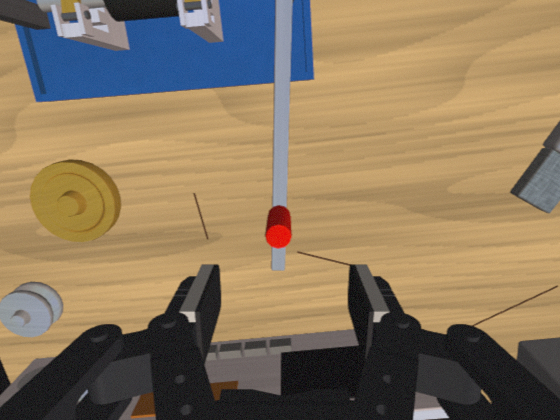

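Run:
```python
from goto import *
c=dict(np.load('w10.npz'))
print(atz(c,[236,278.6],.146))
print('hinge dist',np.hypot(*(atz(c,[236,278.6],.146)[:2]-[.4775,.085])))
k=atz(c,[236,278.6],.146); print(rel([k[0],k[1],.114],82.25))
```

```text
[0.62960472 0.06453976 0.146     ]
hinge dist 0.15347464985293746
(array([ 8.4 , -0.2 , -0.01]), np.float64(1.5))
```

Call:
servo_tool:
  motion: "0.3 2 -0.22 0 1; 0.3 4.5 -0.22 0 1.5; 0.3 6.5 -0.22 0 1.5; 0.3 7.7 -0.22 0 1.5; 0.3 8 -0.22 0 1.5"

```text
clock: 14.82
position: [0.6278, 0.0644, 0.1148]
eef_rot: [0.048, 0.71, -0.048, 0.701]
contact_force: [-1.3, 0.3, -0.3]
grip_width: 0.0554
```

Run:
```python
from goto import *
s=get_state(); print(s['position'],s['clock'])
c=snap('wrist','w11')
```

```text
[0.62777071 0.06436783 0.11477459] 14.8167
```

View pics/w11.png

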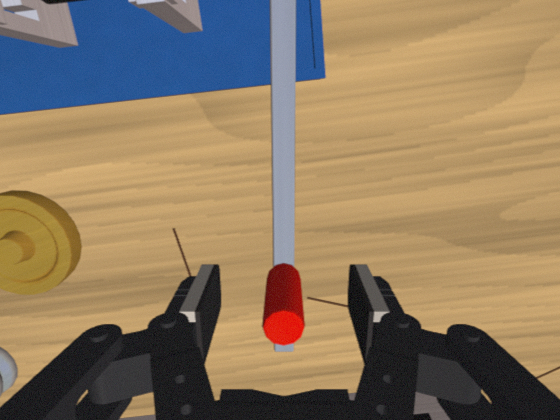

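The knob, at (325, 284), is centred between the pads, so I'm gripping it.

Call:
servo_tool:
  motion: "-1 -0.1 0 0 0; -1 -0.1 0 0 0; -1 -0.1 0 0 0; -1 -0.1 0 0 0; -1 -0.1 0 0 0"
  force: 40

```text
clock: 15.28
position: [0.6295, 0.0643, 0.1187]
eef_rot: [0.048, 0.708, -0.047, 0.703]
contact_force: [-0.5, 0.2, 4.5]
grip_width: 0.0148
```

```bash
cat > arc.py <<'E'
from goto import *
import sys
# rel rows to gate angles
def rows(angs,ro):
    for a in angs:
        H=np.array([.4775,.085]); d=np.radians(-91.75+a); p=H+ro*np.array([np.cos(d),np.sin(d)])
        print(a,rel([p[0],p[1],.116],-1.75+a))
s=get_state(); q=s['position'][:2]-[.4775,.085]; print(s['clock'],s['position'],s['contact_force'],s['grip_width'],'r',np.hypot(*q),'ang',np.degrees(np.arctan2(q[1],q[0]))+91.75)
rows([float(x) for x in sys.argv[2:]],float(sys.argv[1]))
E
python3 arc.py .153 79 74 69 64 59
```

```text
15.2833 [0.62950337 0.06434246 0.118719  ] [-0.48227874  0.17203108  4.46425144] 0.014775397051930298 r 0.15340065227186667 ang 84.0108091033611
79.0 (array([ 0.27, -1.34, -0.1 ]), np.float64(5.0))
74.0 (array([ 0.27, -2.66, -0.27]), np.float64(10.0))
69.0 (array([ 0.27, -3.96, -0.56]), np.float64(15.0))
64.0 (array([ 0.28, -5.24, -0.96]), np.float64(20.0))
59.0 (array([ 0.28, -6.47, -1.47]), np.float64(25.0))
```

Call:
servo_tool:
  motion: "-1 0 -1.35 -0.1 5; -1 0 -2.65 -0.3 10; -1 0 -3.95 -0.55 15; -1 0 -5.25 -0.95 20; -1 0 -6.5 -1.45 25"

```text
clock: 15.7
position: [0.6065, 0.0014, 0.1188]
eef_rot: [0.201, 0.68, -0.201, 0.675]
contact_force: [0.6, -0.5, -1.2]
grip_width: 0.0145
```

```bash
python3 arc.py .154 55 50 45 40 35
```

```text
15.7 [0.6064739  0.00135125 0.11878843] [ 0.55895716 -0.54252633 -1.2231117 ] 0.014460444064013006 r 0.15372501935539595 ang 58.78372130883157
55.0 (array([ 0.28, -1.02, -0.  ]), np.float64(3.7))
50.0 (array([ 0.28, -2.35, -0.15]), np.float64(8.7))
45.0 (array([ 0.29, -3.67, -0.41]), np.float64(13.7))
40.0 (array([ 0.29, -4.96, -0.78]), np.float64(18.7))
35.0 (array([ 0.3 , -6.21, -1.27]), np.float64(23.7))
```

Force is low and it tracks the arc well.

Call:
servo_tool:
  motion: "-1 0 -1.2 -0.02 4.5; -1 0 -2.5 -0.2 9.5; -1 0 -3.8 -0.45 14.5; -1 0 -5.1 -0.85 19.5; -1 0 -6.4 -1.35 24.5"

```text
clock: 16.12
position: [0.5598, -0.0451, 0.1188]
eef_rot: [0.341, 0.622, -0.342, 0.616]
contact_force: [-0.2, 2.1, -0.8]
grip_width: 0.0148
```

```bash
python3 arc.py .154 30 25 20 15 10
```

```text
16.1167 [ 0.55977082 -0.04508538  0.11877375] [-0.16504632  2.12463113 -0.79488427] 0.014770764614912288 r 0.15391782036493798 ang 34.06077828902347
30.0 (array([ 0.28, -1.09, -0.03]), np.float64(4.0))
25.0 (array([ 0.29, -2.42, -0.18]), np.float64(9.0))
20.0 (array([ 0.3 , -3.74, -0.44]), np.float64(14.0))
15.0 (array([ 0.3 , -5.03, -0.82]), np.float64(19.0))
10.0 (array([ 0.31, -6.28, -1.32]), np.float64(24.0))
```

Call:
servo_tool:
  motion: "-1 0 -1.2 -0.03 4.5; -1 0 -2.5 -0.2 9.5; -1 0 -3.8 -0.45 14.5; -1 0 -5.1 -0.85 19.5; -1 0 -6.3 -1.35 24"

```text
clock: 16.53
position: [0.4987, -0.0674, 0.1188]
eef_rot: [0.464, 0.536, -0.465, 0.531]
contact_force: [0.7, -0.8, -2.6]
grip_width: 0.0145
```

```bash
python3 arc.py .154 8 4 2 0 -1
```

```text
16.5333 [ 0.49867429 -0.06743776  0.11876211] [ 0.71448923 -0.78545626 -2.58196649] 0.014530598297085511 r 0.15390133946954637 ang 9.658039738009876
8.0 (array([ 0.28, -0.44,  0.  ]), np.float64(1.7))
4.0 (array([ 0.29, -1.52, -0.06]), np.float64(5.7))
2.0 (array([ 0.29, -2.05, -0.13]), np.float64(7.7))
0.0 (array([ 0.29, -2.58, -0.21]), np.float64(9.7))
-1.0 (array([ 0.29, -2.85, -0.26]), np.float64(10.7))
```

Call:
servo_tool:
  motion: "-1 0 -0.8 -0.03 3; -1 0 -1.5 -0.06 6; -1 0 -2.1 -0.13 8; -1 0 -2.5 -0.2 9.5; -1 0 -2.7 -0.22 9.7"

```text
clock: 16.95
position: [0.4729, -0.0688, 0.1189]
eef_rot: [0.509, 0.493, -0.507, 0.491]
contact_force: [12.6, 0.7, -10.8]
grip_width: 0.0149
```

```bash
python3 arc.py .154 0 -1
```

```text
16.95 [ 0.4729421  -0.06879422  0.11887698] [ 12.55425289   0.716708   -10.80655377] 0.014865996704889755 r 0.15386174099264535 ang 0.05245781190383525
0.0 (array([ 0.29, -0.01,  0.01]), np.float64(-0.1))
-1.0 (array([ 0.29, -0.28,  0.01]), np.float64(0.9))
```

It reads 0.05° with 12.6 N reaction in x, so it's on the stop. One more light push, then release.

Call:
servo_tool:
  motion: "-1 0.05 -0.1 0 0; -1 0.05 -0.15 0 0; -1 0.05 -0.15 0 0; -1 0.05 -0.15 0 0; -1 0.05 -0.15 0 0"

```text
clock: 17.37
position: [0.4731, -0.0688, 0.1188]
eef_rot: [0.51, 0.492, -0.506, 0.492]
contact_force: [6.9, 0.4, -4.4]
grip_width: 0.0144
```

Call:
servo_tool:
  motion: "-0.2 0 0 0 0; 0 0 0 0 0; 0 0 0 0 0; 0 0 0 0 0; 0 0 0 0 0"

```text
clock: 17.78
position: [0.4731, -0.0688, 0.1189]
eef_rot: [0.51, 0.492, -0.506, 0.492]
contact_force: [-0.0, 0.5, -0.6]
grip_width: 0.0428
```

Call:
servo_tool:
  motion: "0 -1 0 0 0; 0 -3 0 0 0; 0 -6 0 0 0; 0 -10 0 0 0; 0 -12 0 0 0"

```text
clock: 18.2
position: [0.4739, -0.0697, 0.2445]
eef_rot: [0.511, 0.49, -0.505, 0.494]
contact_force: [0.8, -0.4, 1.3]
grip_width: 0.0426
```

Call:
servo_tool:
  motion: "0 0 0 3 0; 0 0 0 6 0; 0 0 0 9 0; 0 0 0 10 0; 0 0 0 10 0"

```text
clock: 18.62
position: [0.4705, -0.1713, 0.2451]
eef_rot: [0.512, 0.489, -0.506, 0.494]
contact_force: [1.0, 0.4, -0.0]
grip_width: 0.0427
```

Run:
```python
from h import *
s=get_state(); print(s['clock'],s['position'],s['contact_force'])
c=snap('wrist','w12');np.savez('w12.npz',**c);snap('side','d12');snap('scene','s12')
b=cv2.imread('pics/s12.png')[140:250,200:350]; d=cv2.imread('pics/d12.png')[160:280,190:310]
cv2.imwrite('pics/m12.png',np.hstack([cv2.resize(b,(450,330),interpolation=3),cv2.resize(d,(330,330),interpolation=3)]))
a=cv2.imread('pics/w12.png'); cv2.imwrite('pics/w12b.png',cv2.resize(a,(800,600),interpolation=3))
```

```text
18.6167 [ 0.47052091 -0.17131952  0.24507782] [ 1.01257929  0.35535132 -0.00721687]
```

View pics/m12.png

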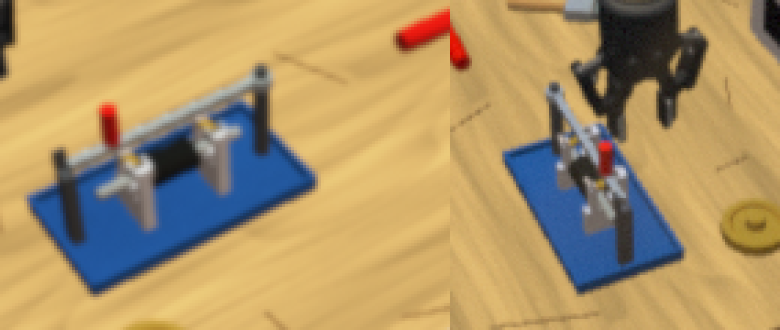

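View pics/w12b.png

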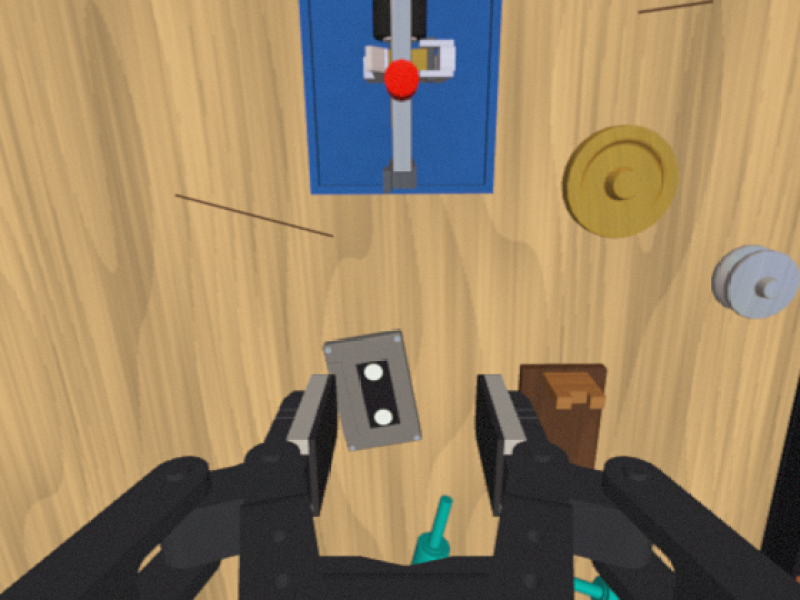

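Run:
```python
from h import *
print(bot.finish_job())
```

```text
the job is handed in; nothing more can be done
None
```

The black roller is pressed home in the cradle with both jaws over its axle, the gate is shut, and I handed the job in at about 18.6 s of the 58 s allowed.

- **Roller:** I took it from the wooden rest, lined it up with the forks to about 0.3 mm and 0.1°, and pressed the axle down. A further push moved it no lower: the tool stood 24.4 mm above the bench, against 24.6 mm when it gripped the roller at rest height. The reaction was 15–26 N. Pictures taken after I let go show both brass jaws back over the axle.
- **Gate:** I swung it about 84° by the red knob until it met the stop. It measured 0.05° from shut, with a 12.6 N reaction. After release, the last pictures show the bar lying across both forks onto the catch post.
- **Other items:** Those in the last wrist picture showed no visible shift, and the arm was clear of everything. I did not re-measure them, and the bottle, brush and screwdriver were not in that picture.

No check failed, but some network points were 1–2 cm off. I therefore took the cradle's position from its edges in the wrist pictures. After release I judged the axle's height by the jaws and the pictures only, not by a new measurement.

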